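# Lock the lens carriage on the inclined optical rail

## Task

On the inclined optical rail, slide the lens carriage all the way home so that its tongue is fully in the fork and the holes line up. Then take the pin with the tall round knob from the wooden rack and push it through the fork and the tongue until its flange sits flat on the fork, and let go of it. Leave the other two pins in the rack and do not disturb the glass beaker.

Things in the scene. Friction and masses are not known exactly. Their poses are not given: they have to be found in the camera images.
- fork: Fixed steel fork on a sloping grey-blue rail bed. Origin: centre of the 12.5 mm pin hole in the upper face of its flat top plate (57 x 50 x 6 mm), 150 mm above the table. z: hole axis, out of the hole, 35 deg from vertical; y: level, along the rail, the way the carriage goes home; x: up the slope. Below the plate: 11 mm gap, then the 16 mm bed, hole in line. Bed 72 mm wide, y +25 to -235 mm.
- carriage (a joint): Distance of the lens carriage from home, m (0 to 0.09): 0 = against the stop, its tongue's 13 mm hole in line with the fork's; it grows along the fork's -y, level. Slides stiffly (2.5 N), stays where left. Black block 50 mm wide (x), 112 mm long (y), with an 8 mm aluminium tongue towards the fork and a brass lens ring (40 mm wide, 5 mm high) 60 mm behind the grip post.
- grip_post (a point): Centre of the top of the carriage's steel grip post: 16 mm in diameter, 32 mm tall above the carriage's flat top, parallel to the fork's z axis. Its axis is 68 mm from the pin hole's axis (along the fork's -y) when the carriage is home; its top is 38 mm above the fork's top plate along the fork's z. Grip it or push it.
- pin: Lock pin, about 65 g: steel shank 10 mm in diameter, 42 mm long (last 8 mm taper to 4 mm), steel flange 24 mm wide and 3 mm thick, above it a black ribbed round knob 18 mm wide, 27 mm tall. Origin: centre of the flange's underside; z: from shank to knob (knob 3 to 30 mm, nose at -42). Starts upright in a rack hole. Fully home, its origin and z axis meet the fork's.
- rack: Wooden rack, fixed, 55 mm (x) by 165 mm (y) by 50 mm high; origin at the centre of its underside. Three through holes, 13.5 mm wide, in a row along its y at -55, 0 and 55 mm; the three pins stand in them in any order, upright.
- disc_pin: Bystander: a pin in the rack with a flat steel disc for a head (34 mm in diameter, 6 mm thick), no knob. Origin under the head.
- loop_pin: Bystander: a pin in the rack with a small flange and an upright wire loop for a head (33 mm wide, 35 mm tall). Origin under the head.
- beaker: Bystander: a clear glass beaker, 68 mm wide and 90 mm tall, standing on the table; origin at the centre of its underside.
Not all that is in view belongs to the job. Leave any purple look-alike of the pin alone.

How it is judged:
On the way, in this order (a step that is already met when the one before it is completed fails the run):
1. the carriage is home in the fork, before the pin is in (value of joint carriage below 0.003 m and distance between pin and fork above 0.05 m), for 0.2 s.
2. the knobbed pin is through fork and tongue, flange on the fork (value of joint carriage below 0.003 m and z of pin in the frame of fork below 0.003 m and distance between pin and fork below 0.005 m and angle between the z axis of pin and the z axis of fork, either way round below 0.14 rad), for 0.2 s.
At the end, for the whole second after the job is handed in: Carriage within 3 mm of home; knobbed pin through fork and tongue, axis within 0.14 rad of the hole's, its origin within 5 mm of the fork's and at most 3 mm proud, released, at rest; other two pins within 20 mm and the beaker within 30 mm of their starts (all of step 2 and linear speed of pin below 0.02 m/s and distance of each of disc_pin, loop_pin from where it was at the start of the episode below 0.02 m and distance of beaker from where it was at the start of the episode below 0.03 m); the robot touches nothing.
It fails at once if another pin is taken out of the rack (distance of any of disc_pin, loop_pin from where it was at the start of the episode above 0.02 m).
It fails at once if the beaker is disturbed (distance of beaker from where it was at the start of the episode above 0.03 m or angle between beaker's own z axis and vertical above 0.3 rad).
It also fails if it takes over 45 s, if anything falls off the work surface, if the arm or the gripper's body presses on something with over 40 N, if the wrist force passes 120 N, or if a joint passes its speed limit or range.

## Robot

A 6-joint arm with a two-finger parallel gripper is mounted at the origin on the work surface. World frame = base frame: x ahead of the robot, y to its left, z up, the work surface at z = 0. Lengths are in m, angles in rad, forces in N, time in s.
With the tool pointing down it reaches from about 0.35 to 0.95 m from the base axis. Payload 17.4 kg.
Tool frame: the origin (TCP) lies at the very end of the fingers, on their centre line; the grasp point (between the pads) lies 19 mm behind it; z points along the fingers, x is the direction in which the jaws open and shut, and the axes are right-handed (so a half turn about z gives the same grasp; the last joint's range is limited). The gripper opens to 93 mm and grips with 3 to 60 N. Pads are 15 mm wide; open, the fingers measure 128 mm over their backs; the gripper's body (75 mm by 188 mm) begins 65 mm behind the grasp point.
Start: joints at [1.201, 0.116, 1.442, -0, 1.584, -0.038], TCP at [0.22, 0.638, 0.219] pointing down, gripper open.
Joint ranges: [-2.83, 2.83], [-0.83, 2.19], [0.07, 2.5], [-1.14, 4.28], [0.01, 3], [-2.97, 2.97]. Speed limits (rad/s): [1.89, 1.89, 2.22, 3.14, 3.14, 3.14].

## Interface

Orientations are given as a unit quaternion [x, y, z, w].
In Python, from plant import sensors, cams, env gives the robot as it stands.
- The arm moves only by the tool play_rows, never from a script. Its argument "rows" is a list of rows, each an object with "delta_pos": the shift along the world's x, y, z in mm, a list of three; "angular": the turn, a rotation vector about the world's x, y, z in rad, a list of three. A call has exactly 5 rows; each row is the pose to reach, as a shift and turn from the pose commanded when the call began; what a row does not reach only later rows make up. A row lasts 1/10 s, in which the tool goes at most 50 mm and 8.59 degrees, less where a joint would pass 70% of its speed; a pose out of reach is approached as far as the arm can. A call with a gripper value outside its range is refused whole. "jaw" is the opening in per cent of the stroke, from 0 (shut) to 100 (fully open), set as the call begins (left out, the last holds). The fingers move at their own pace and stop on an object; "squeeze" is the grip in N (left out, the last holds). Time passes only in rows, so rows that repeat a pose let the fingers close, or fill a call up. It gives the time, the measured TCP pose, the force and the opening at its end, in the units of the state.
- sensors.observe(): the state, without advancing time (a new reading comes with each control period).
- cams.capture(name): name is "scene" or "top"; returns a dict with "pixels" (400x640x3 uint8, red, green, blue), "range_z" (400x640 float32, m along the optical axis (not along the pixel's ray), 0 where there is no reading), "fx", "fy", "cx", "cy" (pixels), "k1" (the pictures are not rectified: a ray, as slopes to the right and down, at radius r is drawn at 1 + k1 r^2 times it, then the intrinsics apply), "eye" and "rotation" of the camera in the world. Camera axes: x right, y up, looking along -z (the intrinsics and any distortion apply to the point x, -y, -z); pixel columns grow to the right and rows downward; lengths in m; the calibration is good to about 2 mm. A picture is of the moment at which its call begins.
- env.close_job(): hands the job in, once; it reports no verdict.
Trained networks look in a picture, given as the dict that the camera call returned (one of the last four; its "shot" number tells which), for a name from the list of things; names that differ only in an ending like _2 or _b are one class to them, and where a whole thing is asked for, a point or a joint stands for the part that bears it (a point fixed in the world has none). Each returns a list of dicts, best first, with "score" (0 to 1); they miss things now and then, are a little off and sometimes report something else, mostly with a low value. They report only what shows in the picture. A call takes as long as a camera call. They do not tell look-alikes from the thing itself.
- cams.spot_in(picture, query): "uv" ([column, row] in pixels, amid what is visible of it).
- cams.regions_of(picture, query): "mask" (400x640 bool, what is visible of it) and "uv" ([column, row] in pixels, amid what is visible of it).
The state is a dict: "clock": time; "qpos": joint angles; "joint_velocities": joint speeds; "joint_torque": joint torques, N m; "ee_pos": TCP position; "ee_rot": TCP orientation; "wrist_force": force on the tool from outside, world axes, zero at the start; "torque": the same for the moment, N m; "finger_gap": finger opening in m.
Only numpy, scipy, OpenCV 4.12 (cv2) and the standard library are available. Lean on these libraries where they do the work, as an engineer would, in place of code of your own. Each camera call takes 0.05 s, during which the arm holds its last target. There are 200 camera calls.

## Working session

There is one attempt and no reset: what is moved stays moved. The work goes in short steps, Python scripts to look and compute and a tool call to move; the robot and the scene stay as the last step left them, time stands still between calls to the robot, and variables do not carry over. Pictures are saved under pics/ and viewed, about 8 in all and at most 12, crops included, and the job is handed in when it is done.

Besides the shell and the picture viewer there is one more tool, called after "Request:" by a JSON object that holds its "name" and its "arguments", one argument or row to a line. play_rows: Moves the arm, as the interface text tells. Its arguments: {"type":"object","properties":{"rows":{"type":"array","items":{"type":"object","properties":{"delta_pos":{"type":"array","items":{"type":"number"}},"angular":{"type":"array","items":{"type":"number"}}}}},"jaw":{"type":"number"},"squeeze":{"type":"number"}},"required":["rows"]}

```bash
mkdir -p pics; cat > h.py <<'E'
import numpy as np, cv2
from plant import sensors, cams, env
def ray(p,uv):
    K=np.array([[p['fx'],0,p['cx']],[0,p['fy'],p['cy']],[0,0,1]],float)
    u=cv2.undistortPoints(np.array(uv,float).reshape(-1,1,2),K,np.array([p['k1'],0,0,0.])).reshape(-1,2)
    return u
def pts(p,uv,z=None):
    uv=np.array(uv,float).reshape(-1,2); u=ray(p,uv)
    if z is None: z=p['range_z'][uv[:,1].astype(int),uv[:,0].astype(int)]
    c=np.c_[u[:,0]*z,-u[:,1]*z,-z*np.ones(len(u))]
    return c@np.array(p['rotation']).T+np.array(p['eye'])
def mpts(p,m):
    v,u=np.nonzero(m&(p['range_z']>0)); return pts(p,np.c_[u,v])
def proj(p,X):
    c=(np.array(X,float).reshape(-1,3)-p['eye'])@np.array(p['rotation'])
    s=np.c_[c[:,0],-c[:,1]]/-c[:,2:3]; r2=(s**2).sum(1,keepdims=True)
    return s*(1+p['k1']*r2)*[p['fx'],p['fy']]+[p['cx'],p['cy']]
def save(n,img): cv2.imwrite('pics/'+n,img[:,:,::-1])
E
cat > a.py <<'E'
from h import *
np.set_printoptions(precision=4,suppress=True)
P={}
for n in ['scene','top']:
    p=cams.capture(n); P[n]=p; save(n+'0.png',p['pixels'])
    print(n,p['eye'],p['fx'],p['k1'],np.array(p['rotation']).tolist())
    for q in ['fork','carriage','grip_post','pin','rack','disc_pin','loop_pin','beaker']:
        for d in cams.regions_of(p,q)[:3]:
            X=mpts(p,d['mask']); print(q,round(d['score'],2),np.round(d['uv']),len(X),np.median(X,0) if len(X) else '',X.max(0) if len(X) else '')
    np.savez(n+'0.npz',**{k:p[k] for k in ['pixels','range_z','fx','fy','cx','cy','k1','eye','rotation']})
print(sensors.observe())
E
python3 a.py
```

```text
scene [0.8091 0.539  0.7027] 380.7451019644254 -0.047682172211812035 [0.09014309723396348, 0.3286106927731721, 0.9096483818174513, 0.23754800793333636]Traceback (most recent call last):
  File "a.py", line 9, in <module>
    X=mpts(p,d['mask']); print(q,round(d['score'],2),np.round(d['uv']),len(X),np.median(X,0) if len(X) else '',X.max(0) if len(X) else '')
  File "h.py", line 13, in mpts
    v,u=np.nonzero(m&(p['range_z']>0)); return pts(p,np.c_[u,v])
                                               ~~~^^^^^^^^^^^^^^
  File "h.py", line 11, in pts
    return c@np.array(p['rotation']).T+np.array(p['eye'])
           ~^~~~~~~~~~~~~~~~~~~~~~~~~~
ValueError: matmul: Input operand 1 has a mismatch in its core dimension 0, with gufunc signature (n?,k),(k,m?)->(n?,m?) (size 4 is different from 3)
```

Rotation is a quaternion.

```bash
sed -i "s/np.array(p\['rotation'\])/Rot(p)/; s/^def ray/from scipy.spatial.transform import Rotation as R\ndef Rot(p): return R.from_quat(p['rotation']).as_matrix()\ndef ray/" h.py; python3 a.py
```

```text
scene [0.8091 0.539  0.7027] 380.7451019644254 -0.047682172211812035 [0.09014309723396348, 0.3286106927731721, 0.9096483818174513, 0.23754800793333636]
fork 0.66 [281. 119.] 2943 [ 0.5399 -0.1234  0.147 ] [ 0.6562 -0.0713  0.1866]
carriage 0.69 [294. 107.] 1262 [ 0.5083 -0.1305  0.1508] [ 0.5952 -0.1016  0.1866]
grip_post 0.88 [293. 110.] 1311 [ 0.5109 -0.1304  0.1504] [ 0.5981 -0.1016  0.1866]
pin 0.71 [390. 283.] 159 [0.5311 0.3164 0.0713] [0.5395 0.3241 0.0819]
pin 0.63 [426. 272.] 167 [0.4558 0.3265 0.0572] [0.4631 0.334  0.0744]
rack 0.64 [370. 274.] 2538 [0.5493 0.2768 0.0486] [0.582  0.3457 0.0813]
disc_pin 0.78 [347. 246.] 192 [0.5498 0.2076 0.0553] [0.5652 0.2227 0.0583]
loop_pin 0.48 [371. 262.] 163 [0.5382 0.2598 0.0562] [0.5479 0.2731 0.0838]
beaker 0.57 [308. 327.] 1617 [0.7022 0.3025 0.0507] [0.7381 0.3473 0.0933]
beaker 0.54 [353. 244.] 199 [0.5501 0.2072 0.0553] [0.566  0.2227 0.0583]
top [0.4579 0.1226 1.0513] 430.49547736841 -0.07064381209798927 [0.044201284858046495, -0.053636254264860794, -0.7039524164093912, 0.706838308297387]
fork 0.63 [435. 226.] 4340 [ 0.5213 
[... 583 characters left out ...]
434. 242.] 1663 [ 0.4955 -0.1372  0.157 ] [ 0.5919 -0.1067  0.1885]
loop_pin 0.49 [250. 225.] 58 [0.5358 0.2577 0.0595] [0.545  0.2679 0.0889]
beaker 0.64 [230. 153.] 808 [0.7145 0.3206 0.0475] [0.7649 0.3705 0.0947]
{'clock': 1.0, 'qpos': array([ 1.2012,  0.116 ,  1.4416,  0.    ,  1.584 , -0.0378]), 'joint_velocities': array([-0.0004,  0.0012, -0.0005, -0.0004,  0.002 , -0.0003]), 'joint_torque': array([  0.0054, -72.1033, -62.2768,   0.0783,   0.0185,  -0.    ]), 'ee_pos': array([0.2199, 0.6382, 0.2187]), 'ee_rot': array([ 0.8142,  0.5806, -0.    , -0.    ]), 'wrist_force': array([-0.0373, -0.0779, -0.9607]), 'torque': array([-0.0108,  0.0297,  0.0119]), 'finger_gap': 0.09284859146925124}
```

View pics/scene0.png

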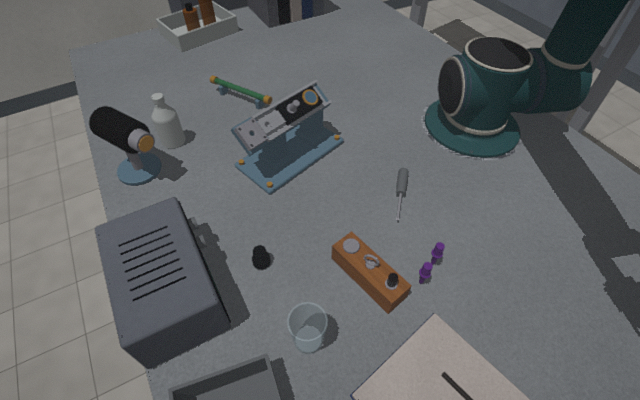

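```bash
ls pics
```

```text
scene0.png
top0.png
```

View pics/top0.png

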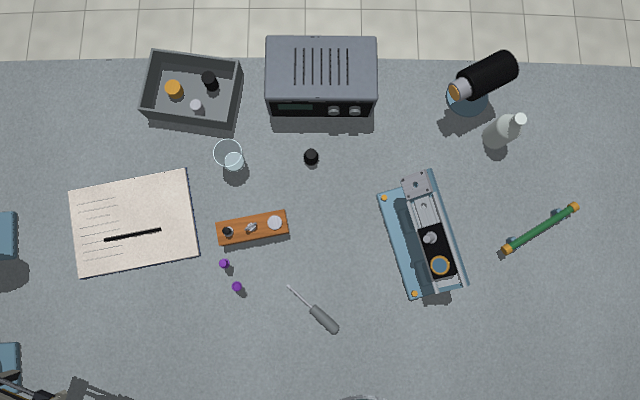

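The scene view shows the rail at about (285,120), with the fork plate at (262,130) and the grip post at (293,107). The rack is at (370,272). Its pins are a disc at (351,245), a loop at (372,262) and a black knob at (392,282). Outside the rack are two purple look-alikes at (426,272) and (438,250), and a black knob-like thing on the table at (261,257). The top view agrees: the knobbed pin is at (227,231) in the rack, and the fork plate is at (415,185). The black knob in the rack fits the description, because it is round, tall, upright in a rack hole and neither disc nor loop. I'll measure next and confirm it with a crop.

```bash
cat > b.py <<'E'
from h import *
from scipy.optimize import minimize
np.set_printoptions(precision=4,suppress=True)
T=np.load('top0.npz');S=np.load('scene0.npz')
def frame(yaw,o):
    y=np.array([np.cos(yaw),np.sin(yaw),0]); h=np.array([-np.sin(yaw),np.cos(yaw),0])
    z=np.sin(.6109)*h+np.cos(.6109)*np.array([0,0,1]); return np.c_[np.cross(y,z),y,z],o
for nm,p,box in [('top',T,(372,165,472,305)),('scene',S,(225,75,345,190))]:
    m=np.zeros((400,640),bool); m[box[1]:box[3],box[0]:box[2]]=1
    X=mpts(p,m); X=X[(X[:,2]>.08)&(X[:,2]<.2)]
    # normals with best planarity : choose yaw which sharpens histogram along z
    best=max(((lambda h:(h**2).sum())(np.histogram(X@frame(w,0)[0][:,2],bins=np.arange(-.4,.6,.002))[0].astype(float)),w) for w in np.arange(-.6,.61,.01))
    w=best[1]; h,e=np.histogram(X@frame(w,0)[0][:,2],bins=np.arange(-.4,.6,.002)); i=np.argsort(-h)[:10]
    print(nm,len(X),'yaw',w,sorted(zip(np.round(e[i],3).tolist(),h[i].tolist())))
# image crops
def crop(p,x0,y0,x1,y1,k): return cv2.resize(p['pixels'][y0:y1,x0:x1],None,fx=k,fy=k,interpolation=cv2.INTER_CUBIC)
a=crop(T,375,165,475,305,4); b=crop(S,225,75,345,195,4); c=crop(S,325,225,415,315,3)[:,:270]
H=max(a.shape[0],b.shape[0]); 
o=np.zeros((600,800,3),np.uint8); a=crop(T,380,165,470,305,4); o[:560,:360]=a; o[:300,370:670]=crop(S,225,75,345,195,2.5); o[305:575,370:640]=c
save('crop1.png',o)
E
python3 b.py
```

```text
top 4313 yaw 0.23000000000000076 [(-0.038, 211), (-0.034, 236), (-0.032, 291), (-0.03, 200), (-0.028, 225), (-0.026, 343), (-0.024, 263), (-0.016, 414), (-0.014, 579), (-0.012, 396)]
scene 3299 yaw 0.21000000000000074 [(-0.028, 213), (-0.026, 195), (-0.024, 153), (-0.022, 155), (-0.02, 234), (-0.018, 189), (-0.012, 149), (-0.01, 377), (-0.008, 466), (-0.006, 258)]
```

View pics/crop1.png

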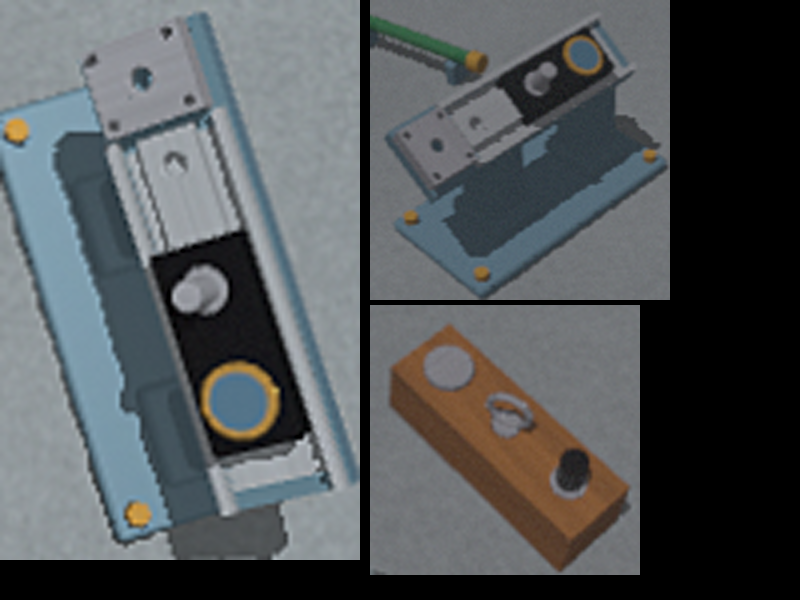

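The crop confirms the upright black ribbed knob with its flange in the rack's end hole, next to the disc and the loop. In the rail crop, the fork hole is at top px (415.5,184.3) and scene px (251.8,133). Next I'll fit the fork pose and carriage offset from these marks.

```bash
cat > c.py <<'E'
from b import *
from scipy.optimize import least_squares
t=lambda u,v:(380+u/4,165+v/4); s=lambda u,v:(225+(u-370)/2.5,75+v/2.5)
obs=[(T,t(142,77),(0,0,0),0),(T,t(186,297),(0,-68,38),1),(T,t(240,400),(0,-128,11),1),(T,t(176,161),(0,0,-8),1),
     (S,s(437,145),(0,0,0),0),(S,s(549,70),(0,-68,38),1),(S,s(583,54),(0,-128,11),1),(S,s(476,124),(0,0,-8),1)]
def res(q):
    A,o=frame(q[2],np.array([q[0],q[1],.15])); r=[]
    for p,uv,l,c in obs:
        l=np.array(l,float)/1e3; l[1]-=c*q[3]; r.append((proj(p,A@l+o)[0]-uv))
    return np.array(r).ravel()
f=least_squares(res,[.63,-.1,.22,.05],loss='soft_l1'); q=f.x
print('ox oy yaw d',q); print(res(q).reshape(-1,2))
A,o=frame(q[2],np.array([q[0],q[1],.15])); print(A); print('post',A@[0,-.068-q[3],.038]+o)
print('depth hole nbr',pts(T,np.add(t(142,77),[[5,5],[-5,5],[5,-5]])),pts(S,np.add(s(437,145),[[5,0],[-5,0]])))
for p in (T,S):
    X=mpts(p,np.ones((400,640),bool)); l=(X-o)@A
    for nm,(x,y) in dict(plate=(np.abs(l[:,0])<.02,np.abs(l[:,1])<.02),car=(np.abs(l[:,0])<.02,np.abs(l[:,1]+.098+q[3])<.01)).items():
        k=x&y&(np.abs(l[:,2])<.03); print(nm,k.sum(),np.median(l[k],0))
    # pin in rack
    k=(np.hypot(X[:,0]-.53,X[:,1]-.316)<.03)&(X[:,2]>.065)&(X[:,2]<.1); Y=X[k]; print('knob',k.sum(),Y.mean(0),Y.min(0),Y.max(0))
    k=(np.abs(X[:,2]-.05)<.004)&(np.hypot(X[:,0]-.54,X[:,1]-.26)<.12); r=cv2.minAreaRect((X[k][:,:2]*1e3).astype(np.float32)); print('rack top',r)
E
python3 c.py
```

```text
top 4313 yaw 0.23000000000000076 [(-0.038, 211), (-0.034, 236), (-0.032, 291), (-0.03, 200), (-0.028, 225), (-0.026, 343), (-0.024, 263), (-0.016, 414), (-0.014, 579), (-0.012, 396)]
scene 3299 yaw 0.21000000000000074 [(-0.028, 213), (-0.026, 195), (-0.024, 153), (-0.022, 155), (-0.02, 234), (-0.018, 189), (-0.012, 149), (-0.01, 377), (-0.008, 466), (-0.006, 258)]
ox oy yaw d [ 0.6213 -0.1013  0.2905  0.0488]
[[-0.4176  0.0435]
 [-0.0179 -0.4119]
 [-0.4166  0.0051]
 [-0.5626  0.5151]
 [-0.1635 -0.4921]
 [-0.498  -0.8141]
 [-0.0344 -0.2146]
 [-0.0689 -0.7981]]
[[ 0.2346  0.9581 -0.1643]
 [-0.7848  0.2864  0.5496]
 [ 0.5736  0.      0.8191]]
post [ 0.5032 -0.1138  0.1811]
depth hole nbr [[ 0.6096 -0.1111  0.1561]
 [ 0.6117 -0.0928  0.1428]
 [ 0.6306 -0.1109  0.1595]] [[ 0.611  -0.0974  0.1472]
 [ 0.6325 -0.1008  0.1535]]
plate 335 [-0.0014  0.0007  0.0011]
car 178 [ 0.0008 -0.147   0.0069]
knob 59 [0.525  0.3124 0.0793] [0.5163 0.3045 0.0659] [0.5336 0.322  0.0849]
rack top ((513.5006103515625, 254.14755249023438), (105.17866516113281, 167.0615692138672), 12.996441841125488)
plate 303 [ 0.0012 -0.0016  0.0006]
car 106 [-0.0018 -0.1487  0.006 ]
knob 100 [0.5294 0.3154 0.0764] [0.5183 0.3063 0.0652] [0.5374 0.323  0.0819]
rack top ((514.874267578125, 257.875732421875), (103.56086730957031, 172.65939331054688), 11.850111961364746)
```

The fit is good: residuals are under 1 px and the plate and carriage depths check out. The fork is at (0.621,-0.101,0.150) with yaw 0.29, and the carriage is 49 mm from home. I'll plan the moves to the post.

```bash
cat > g.py <<'E'
from h import *
import sys
np.set_printoptions(precision=4,suppress=True)
yaw=.2905; O=np.array([.6213,-.1013,.15])
y=np.array([np.cos(yaw),np.sin(yaw),0]); h=np.array([-np.sin(yaw),np.cos(yaw),0])
z=np.sin(.6109)*h+np.cos(.6109)*np.array([0,0,1]); A=np.c_[np.cross(y,z),y,z]
F=lambda *l: A@(np.array(l)/1e3)+O
RF=R.from_matrix(np.c_[y,np.cross(-z,y),-z])
def RD(w): return R.from_matrix(np.c_[[np.cos(w),np.sin(w),0],[np.sin(w),-np.cos(w),0],[0,0,-1]])
def go(p0,r0,p1,r1,lab=''):
    d=(p1-p0)*1e3; v=(r1*r0.inv()).as_rotvec(); print(lab,'to',p1,'delta',np.round(d,1),np.linalg.norm(d).round(),'rotvec',np.round(v,3),np.linalg.norm(v).round(3))
def now():
    s=sensors.observe(); return s,np.array(s['ee_pos']),R.from_quat(s['ee_rot'])
E
python3 - <<'E'
from g import *
s,p,r=now()
w1=np.array([.42,.36,.30]); rm=R.from_rotvec(.45*(RF*r.inv()).as_rotvec())*r
go(p,r,w1,rm,'1'); pre=F(0,-117,110); go(w1,rm,pre,RF,'2'); go(pre,RF,F(0,-117,13),RF,'3')
print(RF.as_matrix(), A)
E
```

```text
1 to [0.42 0.36 0.3 ] delta [ 200.1 -278.2   81.3] 352.0 rotvec [-0.206 -0.197 -0.413] 0.502
2 to [ 0.4911 -0.0744  0.2401] delta [  71.1 -434.4  -59.9] 444.0 rotvec [-0.252 -0.241 -0.505] 0.614
3 to [ 0.5071 -0.1277  0.1606] delta [ 15.9 -53.3 -79.5] 97.0 rotvec [0. 0. 0.] 0.0
[[ 0.9581  0.2346  0.1643]
 [ 0.2864 -0.7848 -0.5496]
 [ 0.      0.5736 -0.8191]] [[ 0.2346  0.9581 -0.1643]
 [-0.7848  0.2864  0.5496]
 [ 0.5736  0.      0.8191]]
```

Request:
{"name": "play_rows", "arguments": {
  "rows": [
    {"delta_pos": [25, -35, 25], "angular": [-0.04, -0.04, -0.08]},
    {"delta_pos": [52, -72, 45], "angular": [-0.08, -0.08, -0.16]},
    {"delta_pos": [80, -110, 60], "angular": [-0.12, -0.12, -0.25]},
    {"delta_pos": [108, -150, 72], "angular": [-0.16, -0.16, -0.33]},
    {"delta_pos": [135, -190, 80], "angular": [-0.206, -0.197, -0.413]}
  ],
  "jaw": 100,
  "squeeze": 20
}}

```text
clock: 1.5
ee_pos: [0.3557, 0.4466, 0.3001]
ee_rot: [0.908, 0.395, 0.021, 0.14]
wrist_force: [0.6, -0.3, -0.1]
finger_gap: 0.0928
```

Request:
{"name": "play_rows", "arguments": {
  "rows": [
    {"delta_pos": [20, -42, 0], "angular": [0, 0, 0]},
    {"delta_pos": [40, -84, 0], "angular": [0, 0, 0]},
    {"delta_pos": [60, -126, 0], "angular": [-0.05, -0.05, -0.1]},
    {"delta_pos": [75, -170, 0], "angular": [-0.1, -0.1, -0.2]},
    {"delta_pos": [88, -215, 0], "angular": [-0.15, -0.14, -0.3]}
  ]
}}

```text
clock: 2.0
ee_pos: [0.4432, 0.2313, 0.299]
ee_rot: [0.94, 0.244, 0.033, 0.237]
wrist_force: [0.4, 0.6, -0.2]
finger_gap: 0.0929
```

```bash
python3 - <<'E'
from g import *
s,p,r=now(); print(s['clock'],p,s['qpos'],s['joint_velocities'])
pre=F(0,-117,110); go(p,r,pre,RF,'2')
E
```

```text
2.0 [0.4432 0.2313 0.299 ] [ 0.6994 -0.2079  1.6811 -0.4715  1.7984  0.1138] [-0.5428 -0.1727  0.2801 -0.5819  0.1001  0.3903]
2 to [ 0.4911 -0.0744  0.2401] delta [  47.9 -305.7  -58.9] 315.0 rotvec [-0.101 -0.099 -0.2  ] 0.245
```

Tracking is very good.

Request:
{"name": "play_rows", "arguments": {
  "rows": [
    {"delta_pos": [8, -45, 0], "angular": [-0.02, -0.02, -0.04]},
    {"delta_pos": [16, -92, -5], "angular": [-0.04, -0.04, -0.08]},
    {"delta_pos": [24, -139, -10], "angular": [-0.06, -0.06, -0.12]},
    {"delta_pos": [31, -186, -15], "angular": [-0.08, -0.08, -0.16]},
    {"delta_pos": [38, -232, -20], "angular": [-0.101, -0.099, -0.2]}
  ]
}}

```text
clock: 2.5
ee_pos: [0.4807, -0.0007, 0.2787]
ee_rot: [0.944, 0.14, 0.043, 0.297]
wrist_force: [0.1, 0.9, 0.1]
finger_gap: 0.0928
```

Request:
{"name": "play_rows", "arguments": {
  "rows": [
    {"delta_pos": [4, -28, -14], "angular": [0, 0, 0]},
    {"delta_pos": [8, -55, -28], "angular": [0, 0, 0]},
    {"delta_pos": [10, -73, -39], "angular": [0, 0, 0]},
    {"delta_pos": [10, -73, -39], "angular": [0, 0, 0]},
    {"delta_pos": [10, -73, -39], "angular": [0, 0, 0]}
  ]
}}

```text
clock: 3.0
ee_pos: [0.4908, -0.0718, 0.24]
ee_rot: [0.944, 0.14, 0.043, 0.296]
wrist_force: [-0.1, 0.1, 1.0]
finger_gap: 0.0926
```

```bash
python3 - <<'E'
from g import *
s,p,r=now(); print(s['clock'],p,s['qpos'],(p-O)@A*1e3)
go(p,r,F(0,-117,60),RF,'2a');go(p,r,F(0,-117,13),RF,'2')
P=cams.capture('scene'); t=cams.capture('top')
c=lambda q,x0,y0,x1,y1:cv2.resize(q['pixels'][y0:y1,x0:x1],None,fx=2.8,fy=2.8,interpolation=cv2.INTER_CUBIC)
o=np.hstack([c(P,220,40,360,200),c(t,350,150,490,310)]); save('pre.png',o)
E
```

```text
3.0 [ 0.4908 -0.0718  0.24  ] [ 0.1529 -0.3802  1.943  -0.6036  1.4987 -0.1216] [  -2.1839 -116.6229  111.3625]
2a to [ 0.4993 -0.1018  0.1991] delta [  8.6 -30.  -40.8] 51.0 rotvec [-0.002 -0.003 -0.003] 0.005
2 to [ 0.5071 -0.1277  0.1606] delta [ 16.3 -55.9 -79.3] 98.0 rotvec [-0.002 -0.003 -0.003] 0.005
```

View pics/pre.png

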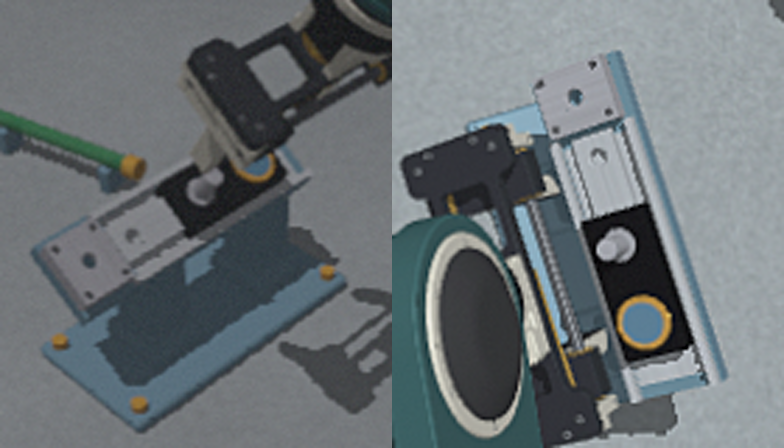

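The gripper is tilted along the post axis with its jaws along the rail. The post is at left-crop (207,185), and the fingers have a clear way in. Descending and gripping.

Request:
{"name": "play_rows", "arguments": {
  "rows": [
    {"delta_pos": [4, -14, -20], "angular": [0, 0, 0]},
    {"delta_pos": [8, -28, -40], "angular": [0, 0, 0]},
    {"delta_pos": [12, -42, -60], "angular": [0, 0, 0]},
    {"delta_pos": [16, -56, -79], "angular": [0, 0, 0]},
    {"delta_pos": [16, -56, -79], "angular": [0, 0, 0]}
  ]
}}

```text
clock: 3.6
ee_pos: [0.5074, -0.1276, 0.1607]
ee_rot: [0.944, 0.141, 0.043, 0.296]
wrist_force: [-0.8, 0.2, 1.1]
finger_gap: 0.093
```

Request:
{"name": "play_rows", "arguments": {
  "rows": [
    {"delta_pos": [0, 0, 0], "angular": [0, 0, 0]},
    {"delta_pos": [0, 0, 0], "angular": [0, 0, 0]},
    {"delta_pos": [0, 0, 0], "angular": [0, 0, 0]},
    {"delta_pos": [0, 0, 0], "angular": [0, 0, 0]},
    {"delta_pos": [0, 0, 0], "angular": [0, 0, 0]}
  ],
  "jaw": 0,
  "squeeze": 15
}}

```text
clock: 4.1
ee_pos: [0.5069, -0.1276, 0.1608]
ee_rot: [0.944, 0.141, 0.043, 0.297]
wrist_force: [-0.3, -1.1, -0.5]
finger_gap: 0.0579
```

```bash
python3 - <<'E'
from g import *
s,p,r=now(); print(s['clock'],(p-O)@A*1e3,s['finger_gap'],s['wrist_force']@A)
go(p,r,F(0,-68,13),RF)
E
```

```text
4.1 [  -0.0003 -117.1095   13.1287] 0.05791002705642172 [ 0.4776 -0.6378 -0.9966]
 to [ 0.554  -0.1136  0.1606] delta [47.1 14.  -0.1] 49.0 rotvec [-0.002 -0.003 -0.005] 0.006
```

Request:
{"name": "play_rows", "arguments": {
  "rows": [
    {"delta_pos": [0, 0, 0], "angular": [0, 0, 0]},
    {"delta_pos": [0, 0, 0], "angular": [0, 0, 0]},
    {"delta_pos": [0, 0, 0], "angular": [0, 0, 0]},
    {"delta_pos": [0, 0, 0], "angular": [0, 0, 0]},
    {"delta_pos": [0, 0, 0], "angular": [0, 0, 0]}
  ]
}}

```text
clock: 4.6
ee_pos: [0.5069, -0.1278, 0.1606]
ee_rot: [0.944, 0.14, 0.043, 0.297]
wrist_force: [4.1, 1.0, -1.3]
finger_gap: 0.0175
```

Request:
{"name": "play_rows", "arguments": {
  "rows": [
    {"delta_pos": [0, 0, 0], "angular": [0, 0, 0]},
    {"delta_pos": [0, 0, 0], "angular": [0, 0, 0]},
    {"delta_pos": [5, 1.5, 0], "angular": [0, 0, 0]},
    {"delta_pos": [10, 3, 0], "angular": [0, 0, 0]},
    {"delta_pos": [14.5, 4.3, 0], "angular": [0, 0, 0]}
  ]
}}

```text
clock: 5.1
ee_pos: [0.5218, -0.1234, 0.1606]
ee_rot: [0.944, 0.14, 0.043, 0.297]
wrist_force: [-3.8, 0.6, 0.9]
finger_gap: 0.0155
```

```bash
python3 - <<'E'
from g import *
s,p,r=now(); print(s['clock'],(p-O)@A*1e3,s['finger_gap'],s['wrist_force']@A)
go(p,r,F(0,-68,13),RF)
E
```

```text
5.1 [   0.0986 -101.6664   12.9009] 0.015500781648726114 [-0.8638 -3.5028  1.7417]
 to [ 0.554  -0.1136  0.1606] delta [32.2  9.8  0. ] 34.0 rotvec [-0.002 -0.003 -0.004] 0.005
```

Request:
{"name": "play_rows", "arguments": {
  "rows": [
    {"delta_pos": [6, 1.8, 0], "angular": [0, 0, 0]},
    {"delta_pos": [12, 3.6, 0], "angular": [0, 0, 0]},
    {"delta_pos": [18, 5.4, 0], "angular": [0, 0, 0]},
    {"delta_pos": [24, 7.2, 0], "angular": [0, 0, 0]},
    {"delta_pos": [28, 8.4, 0], "angular": [0, 0, 0]}
  ]
}}

```text
clock: 5.6
ee_pos: [0.55, -0.115, 0.1607]
ee_rot: [0.944, 0.14, 0.043, 0.297]
wrist_force: [-2.2, -1.1, 1.2]
finger_gap: 0.0153
```

Request:
{"name": "play_rows", "arguments": {
  "rows": [
    {"delta_pos": [0.7, 0.2, 0], "angular": [0, 0, 0]},
    {"delta_pos": [1.4, 0.4, 0], "angular": [0, 0, 0]},
    {"delta_pos": [2, 0.6, 0], "angular": [0, 0, 0]},
    {"delta_pos": [2.6, 0.8, 0], "angular": [0, 0, 0]},
    {"delta_pos": [3, 0.9, 0], "angular": [0, 0, 0]}
  ]
}}

```text
clock: 6.1
ee_pos: [0.5523, -0.1143, 0.1606]
ee_rot: [0.944, 0.14, 0.043, 0.297]
wrist_force: [-2.6, -2.6, 0.4]
finger_gap: 0.0154
```

```bash
python3 - <<'E'
from g import *
s,p,r=now(); print(s['clock'],(p-O)@A*1e3,s['finger_gap'],s['wrist_force']@A)
go(p,r,F(0,-68,13),RF)
E
```

```text
6.1 [  0.1034 -69.8353  12.9008] 0.015436984269654043 [ 1.6271 -3.24   -0.6376]
 to [ 0.554  -0.1136  0.1606] delta [1.7 0.7 0. ] 2.0 rotvec [-0.002 -0.003 -0.004] 0.005
```

Request:
{"name": "play_rows", "arguments": {
  "rows": [
    {"delta_pos": [0.6, 0.2, 0], "angular": [0, 0, 0]},
    {"delta_pos": [1.2, 0.4, 0], "angular": [0, 0, 0]},
    {"delta_pos": [1.8, 0.5, 0], "angular": [0, 0, 0]},
    {"delta_pos": [2, 0.6, 0], "angular": [0, 0, 0]},
    {"delta_pos": [2, 0.6, 0], "angular": [0, 0, 0]}
  ]
}}

```text
clock: 6.6
ee_pos: [0.5544, -0.1136, 0.1606]
ee_rot: [0.944, 0.14, 0.043, 0.297]
wrist_force: [-1.2, -4.2, 0.1]
finger_gap: 0.0158
```

Request:
{"name": "play_rows", "arguments": {
  "rows": [
    {"delta_pos": [0.5, 0.15, 0], "angular": [0, 0, 0]},
    {"delta_pos": [1, 0.3, 0], "angular": [0, 0, 0]},
    {"delta_pos": [1.5, 0.45, 0], "angular": [0, 0, 0]},
    {"delta_pos": [1.5, 0.45, 0], "angular": [0, 0, 0]},
    {"delta_pos": [1.5, 0.45, 0], "angular": [0, 0, 0]}
  ]
}}

```text
clock: 7.1
ee_pos: [0.5545, -0.1137, 0.1606]
ee_rot: [0.944, 0.14, 0.041, 0.297]
wrist_force: [-18.0, -3.7, 7.8]
finger_gap: 0.0157
```

```bash
python3 - <<'E'
from g import *
s,p,r=now(); print(s['clock'],(p-O)@A*1e3,s['finger_gap'],s['wrist_force']@A)
E
```

```text
7.1 [  0.0848 -67.5749  12.8543] 0.015680507362934627 [  3.165  -18.3157   7.2816]
```

The stop is reached: the force jumps to 18 N at y=-67.6, against -68 expected. I'll release, retract along the axis, and refine the pin position from the stored images.

Request:
{"name": "play_rows", "arguments": {
  "rows": [
    {"delta_pos": [-0.8, -0.2, 0], "angular": [0, 0, 0]},
    {"delta_pos": [-0.8, -0.2, 0], "angular": [0, 0, 0]},
    {"delta_pos": [-0.8, -0.2, 0], "angular": [0, 0, 0]},
    {"delta_pos": [-0.8, -0.2, 0], "angular": [0, 0, 0]},
    {"delta_pos": [-0.8, -0.2, 0], "angular": [0, 0, 0]}
  ],
  "jaw": 50
}}

```text
clock: 7.6
ee_pos: [0.5552, -0.1132, 0.1606]
ee_rot: [0.944, 0.14, 0.043, 0.296]
wrist_force: [0.3, 0.0, 0.1]
finger_gap: 0.046
```

Request:
{"name": "play_rows", "arguments": {
  "rows": [
    {"delta_pos": [-4, 13, 20], "angular": [0, 0, 0]},
    {"delta_pos": [-10, 33, 50], "angular": [0, 0, 0]},
    {"delta_pos": [-16, 53, 79], "angular": [0.04, 0, 0]},
    {"delta_pos": [-20, 85, 105], "angular": [0.1, 0, 0]},
    {"delta_pos": [-22, 125, 120], "angular": [0.2, 0, 0]}
  ]
}}

```text
clock: 8.1
ee_pos: [0.5329, 0.013, 0.2828]
ee_rot: [0.969, 0.135, 0.058, 0.2]
wrist_force: [0.5, 0.2, 0.8]
finger_gap: 0.0466
```

```bash
cat > pinfit.py <<'E'
from g import *
from scipy.optimize import least_squares
def knobfit(views,boxes,z0=.05):
    obs=[]
    for p,(x0,y0,x1,y1) in zip(views,boxes):
        g=p['pixels'][y0:y1,x0:x1].astype(int).max(2); m=(g<55).astype(np.uint8)
        n,l,st,ce=cv2.connectedComponentsWithStats(m,connectivity=4); i=1+np.argmax(st[1:,4]); obs.append(ce[i]+[x0,y0]); print('blob',st[i],ce[i]+[x0,y0])
    a=np.linspace(0,2*np.pi,40,endpoint=False)
    C=np.concatenate([np.c_[.009*np.cos(a),.009*np.sin(a),a*0+h] for h in (.003,.030)])
    def res(q):
        r=[]
        for p,o in zip(views,obs):
            hull=cv2.convexHull(proj(p,C+[q[0],q[1],z0]).astype(np.float32)); M=cv2.moments(hull); r+=[M['m10']/M['m00']-o[0],M['m01']/M['m00']-o[1]]
        return r
    f=least_squares(res,[.526,.314],diff_step=1e-3); print(f.x,np.round(f.fun,2)); return f.x
E
python3 - <<'E'
from pinfit import *
T=np.load('top0.npz');S=np.load('scene0.npz')
xy=knobfit([S,T],[(380,268,404,292),(216,222,236,242)])
knobfit([S],[(380,268,404,292)]);knobfit([T],[(216,222,236,242)])
s,p,r=now(); print(s['clock'],p,s['finger_gap'])
go(p,r,np.r_[xy,.16],RD(.217))
E
```

```text
blob [  8   5  10  14 105] [392.419  279.2857]
blob [ 6  6  9  7 46] [226.3478 230.7826]
[0.5259 0.3138] [0.11 0.22 0.29 0.02]
blob [  8   5  10  14 105] [392.419  279.2857]
[0.5258 0.3134] [ 0. -0.]
blob [ 6  6  9  7 46] [226.3478 230.7826]
[0.5259 0.3145] [-0.  0.]
8.1 [0.5329 0.013  0.2828] 0.04657046358799066
 to [0.5259 0.3138 0.16  ] delta [  -7.   300.8 -122.8] 325.0 rotvec [ 0.387  0.159 -0.06 ] 0.423
```

Request:
{"name": "play_rows", "arguments": {
  "rows": [
    {"delta_pos": [-1, 45, 0], "angular": [0.08, 0.03, -0.01]},
    {"delta_pos": [-2, 92, -10], "angular": [0.16, 0.06, -0.02]},
    {"delta_pos": [-4, 139, -20], "angular": [0.24, 0.1, -0.04]},
    {"delta_pos": [-6, 186, -30], "angular": [0.32, 0.13, -0.05]},
    {"delta_pos": [-7, 233, -40], "angular": [0.387, 0.159, -0.06]}
  ]
}}

```text
clock: 8.6
ee_pos: [0.526, 0.2466, 0.2406]
ee_rot: [0.994, 0.108, -0.001, -0.0]
wrist_force: [0.4, 0.2, -0.5]
finger_gap: 0.0464
```

Request:
{"name": "play_rows", "arguments": {
  "rows": [
    {"delta_pos": [0, 30, -20], "angular": [0, 0, 0]},
    {"delta_pos": [0, 55, -50], "angular": [0, 0, 0]},
    {"delta_pos": [0, 68, -80], "angular": [0, 0, 0]},
    {"delta_pos": [0, 68, -100], "angular": [0, 0, 0]},
    {"delta_pos": [0, 68, -100], "angular": [0, 0, 0]}
  ]
}}

```text
clock: 9.1
ee_pos: [0.5249, 0.3125, 0.1374]
ee_rot: [0.994, 0.109, -0.003, 0.002]
wrist_force: [0.7, -0.1, 0.2]
finger_gap: 0.0467
```

```bash
python3 - <<'E'
from g import *
P=cams.capture('scene'); t=cams.capture('top')
s,p,r=now(); print(s['clock'],p,s['finger_gap'],s['qpos'])
go(p,r,np.array([.526,.314,.055]),RD(.217))
c=lambda q,x0,y0,x1,y1:cv2.resize(q['pixels'][y0:y1,x0:x1],None,fx=3,fy=3,interpolation=cv2.INTER_CUBIC)
save('rack.png',np.hstack([c(P,325,200,445,330),c(t,380,160,480,290)]))
E
```

```text
9.2 [0.5262 0.3126 0.1413] 0.046680575056490294 [ 0.4953  0.0129  1.6755 -0.0018  1.4558  0.278 ]
 to [0.526 0.314 0.055] delta [ -0.2   1.4 -86.3] 86.0 rotvec [ 0.003 -0.001 -0.001] 0.003
```

View pics/rack.png

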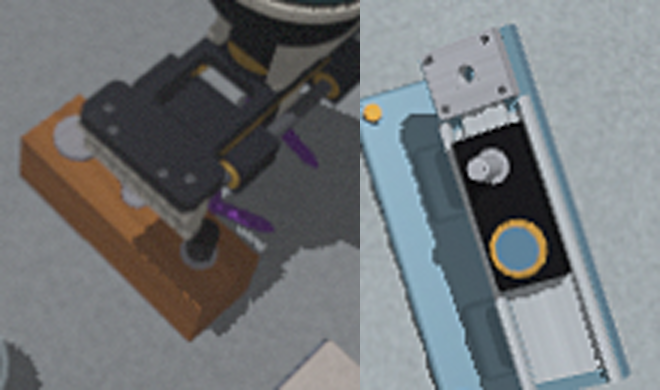

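The carriage is seated in the fork: the tongue has gone under the plate and a gap has opened behind it. The gripper is above the black knob at left-crop (203,240). Descending on it and gripping.

Request:
{"name": "play_rows", "arguments": {
  "rows": [
    {"delta_pos": [0, 1, -25], "angular": [0, 0, 0]},
    {"delta_pos": [0, 1, -50], "angular": [0, 0, 0]},
    {"delta_pos": [0, 1, -70], "angular": [0, 0, 0]},
    {"delta_pos": [0, 1, -85], "angular": [0, 0, 0]},
    {"delta_pos": [0, 1, -85], "angular": [0, 0, 0]}
  ]
}}

```text
clock: 9.7
ee_pos: [0.5259, 0.3132, 0.0549]
ee_rot: [0.994, 0.108, -0.001, 0.002]
wrist_force: [0.5, 0.1, 0.2]
finger_gap: 0.0463
```

Request:
{"name": "play_rows", "arguments": {
  "rows": [
    {"delta_pos": [0, 0, 0], "angular": [0, 0, 0]},
    {"delta_pos": [0, 0, 0], "angular": [0, 0, 0]},
    {"delta_pos": [0, 0, 0], "angular": [0, 0, 0]},
    {"delta_pos": [0, 0, 0], "angular": [0, 0, 0]},
    {"delta_pos": [0, 0, 0], "angular": [0, 0, 0]}
  ],
  "jaw": 0,
  "squeeze": 25
}}

```text
clock: 10.2
ee_pos: [0.5263, 0.3138, 0.0563]
ee_rot: [0.994, 0.109, -0.001, 0.001]
wrist_force: [-0.3, -0.0, 4.3]
finger_gap: 0.0176
```

```bash
python3 - <<'E'
from g import *
s,p,r=now(); print(s['clock'],p,s['finger_gap'],s['wrist_force'],s['torque'])
E
```

```text
10.2 [0.5263 0.3138 0.0563] 0.017638718339833596 [-0.2844 -0.0117  4.2943] [-0.0922  0.0918 -0.027 ]
```

Request:
{"name": "play_rows", "arguments": {
  "rows": [
    {"delta_pos": [0, 0, 10], "angular": [0, 0, 0]},
    {"delta_pos": [0, 0, 35], "angular": [0, 0, 0]},
    {"delta_pos": [0, 0, 65], "angular": [0, 0, 0]},
    {"delta_pos": [0, 0, 100], "angular": [0, 0, 0]},
    {"delta_pos": [0, 0, 135], "angular": [0, 0, 0]}
  ]
}}

```text
clock: 10.7
ee_pos: [0.5258, 0.3135, 0.1925]
ee_rot: [0.994, 0.109, -0.001, 0.001]
wrist_force: [0.5, 0.0, -1.8]
finger_gap: 0.0174
```

```bash
python3 - <<'E'
from g import *
s,p,r=now(); print(s['clock'],p,s['finger_gap'],s['wrist_force'])
go(p,r,F(0,.4,100),RF)
E
```

```text
10.7 [0.5258 0.3135 0.1925] 0.017356865081215186 [ 0.4997  0.0392 -1.8322]
 to [ 0.6053 -0.0462  0.2319] delta [  79.5 -359.7   39.4] 371.0 rotvec [-0.588 -0.155  0.071] 0.613
```

Request:
{"name": "play_rows", "arguments": {
  "rows": [
    {"delta_pos": [8, -35, 20], "angular": [-0.06, -0.02, 0.01]},
    {"delta_pos": [17, -78, 40], "angular": [-0.13, -0.03, 0.02]},
    {"delta_pos": [27, -122, 60], "angular": [-0.2, -0.05, 0.02]},
    {"delta_pos": [37, -166, 70], "angular": [-0.28, -0.07, 0.03]},
    {"delta_pos": [47, -210, 70], "angular": [-0.36, -0.095, 0.04]}
  ]
}}

```text
clock: 11.2
ee_pos: [0.5737, 0.102, 0.2636]
ee_rot: [0.974, 0.126, 0.028, 0.186]
wrist_force: [0.6, 0.5, -1.1]
finger_gap: 0.0174
```

Request:
{"name": "play_rows", "arguments": {
  "rows": [
    {"delta_pos": [9, -42, -2], "angular": [-0.06, -0.015, 0.01]},
    {"delta_pos": [17, -82, -6], "angular": [-0.12, -0.03, 0.01]},
    {"delta_pos": [25, -118, -13], "angular": [-0.18, -0.05, 0.02]},
    {"delta_pos": [32, -146, -25], "angular": [-0.23, -0.06, 0.03]},
    {"delta_pos": [32, -149, -31], "angular": [-0.23, -0.06, 0.03]}
  ]
}}

```text
clock: 11.7
ee_pos: [0.6045, -0.0473, 0.2284]
ee_rot: [0.943, 0.137, 0.043, 0.299]
wrist_force: [0.6, 0.8, -0.1]
finger_gap: 0.0175
```

```bash
python3 - <<'E'
from g import *
s,p,r=now(); print(s['clock'],p,(p-O)@A*1e3,s['finger_gap'],s['qpos'])
go(p,r,F(0,.4,75),RF)
P=cams.capture('scene'); t=cams.capture('top'); s,p,r=now(); M=r.as_matrix()
c=lambda q,x0,y0,x1,y1,k:cv2.resize(q['pixels'][y0:y1,x0:x1],None,fx=k,fy=k,interpolation=cv2.INTER_CUBIC)
for q in (P,t):
    print(proj(q,[p,p+M@[0,0,.047],p-M@[0,0,.005],O]), [ (d['uv'],d['score']) for d in cams.spot_in(q,'pin')[:3]])
save('ins.png',np.hstack([c(P,220,90,310,190,4.4),c(t,375,135,465,235,4.4)]))
np.savez('ins.npz',s=P['pixels'],t=t['pixels'])
E
```

```text
11.7 [ 0.6045 -0.0473  0.2284] [-1.3703 -0.5967 96.6974] 0.017469228847910283 [ 0.1674 -0.1014  1.7336 -0.6134  1.4524 -0.0638]
 to [ 0.6094 -0.06    0.2114] delta [  4.8 -12.7 -17. ] 22.0 rotvec [ 0.003 -0.     0.003] 0.004
[[265.115  115.1984]
 [258.6719 124.3739]
 [265.8425 114.1632]
 [251.6411 132.4944]] [([414.2, 241.9], 0.7), ([398.3, 271.1], 0.51)]
[[396.7191 185.4155]
 [405.4478 185.0921]
 [395.7409 185.4518]
 [415.1001 184.3058]] [([244.1, 251.7], 0.72), ([400.3, 182.6], 0.59), ([258.9, 282.1], 0.47)]
```

View pics/ins.png

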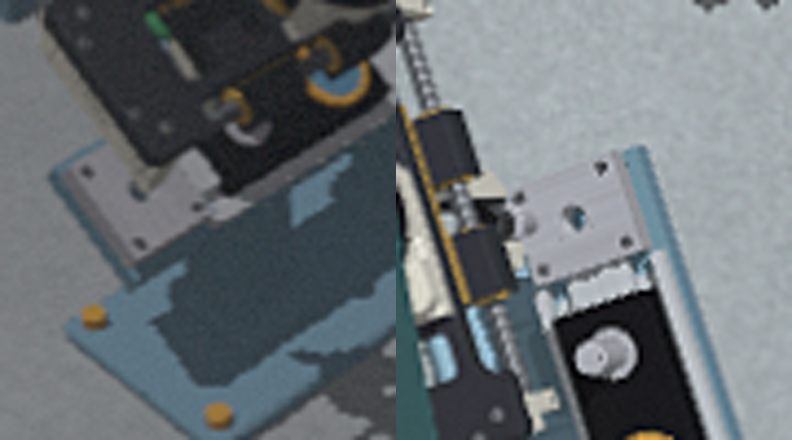

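In the top crop, the nose tip at (537,222) is within about 1.5 px of its prediction and the hole at (575,215) within 1 px. The pin is held straight and lines up with the hole. The two purple look-alikes seem to have toppled by themselves; they were already lying down before my descent. I'll move to just above the plate and then ease the pin in.

Request:
{"name": "play_rows", "arguments": {
  "rows": [
    {"delta_pos": [3, -7, -10], "angular": [0, 0, 0]},
    {"delta_pos": [5, -14, -20], "angular": [0, 0, 0]},
    {"delta_pos": [7.3, -21, -29.3], "angular": [0.003, 0, 0.003]},
    {"delta_pos": [7.3, -21, -29.3], "angular": [0.003, 0, 0.003]},
    {"delta_pos": [7.3, -21, -29.3], "angular": [0.003, 0, 0.003]}
  ]
}}

```text
clock: 12.4
ee_pos: [0.6123, -0.0667, 0.2001]
ee_rot: [0.944, 0.139, 0.044, 0.297]
wrist_force: [-0.4, 0.5, 0.6]
finger_gap: 0.0176
```

```bash
python3 - <<'E'
from g import *
P=cams.capture('scene'); t=cams.capture('top')
s,p,r=now(); M=r.as_matrix(); print(s['clock'],p,(p-O)@A*1e3,s['wrist_force'])
go(p,r,F(0,.4,46),RF);go(p,r,F(0,.4,5.5),RF)
c=lambda q,x0,y0,x1,y1,k:cv2.resize(q['pixels'][y0:y1,x0:x1],None,fx=k,fy=k,interpolation=cv2.INTER_CUBIC)
for q in (P,t): print(proj(q,[p+M@[0,0,.047],p-M@[0,0,-.005],O]))
save('ins2.png',np.hstack([c(P,225,95,285,155,6.6),c(t,385,155,445,215,6.6)]))
E
```

```text
12.5 [ 0.6125 -0.0663  0.2007] [-0.4267  1.5918 62.2363] [ 0.5233  0.0548 -1.3687]
 to [ 0.6141 -0.0759  0.1877] delta [  1.6  -9.6 -13.1] 16.0 rotvec [-0.002  0.002 -0.002] 0.003
 to [ 0.6208 -0.0982  0.1545] delta [  8.3 -31.9 -46.2] 57.0 rotvec [-0.002  0.002 -0.002] 0.003
[[252.9567 130.4617]
 [258.2389 122.8443]
 [251.6411 132.4944]]
[[412.1658 183.7045]
 [405.0054 184.0006]
 [415.1001 184.3058]]
```

View pics/ins2.png

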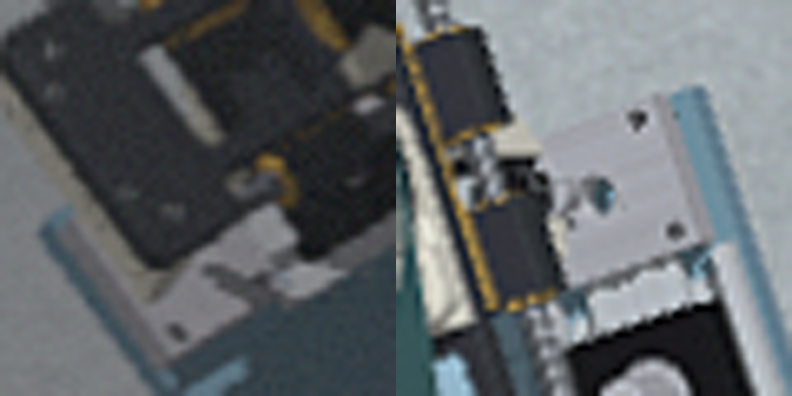

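The nose is just above the plate, at right-crop (585,190), and points at the hole at (600,193). Easing in with force checks.

Request:
{"name": "play_rows", "arguments": {
  "rows": [
    {"delta_pos": [0.2, -3, -4], "angular": [0, 0, 0]},
    {"delta_pos": [0.6, -5.5, -7.5], "angular": [0, 0, 0]},
    {"delta_pos": [1, -7.5, -10.5], "angular": [0, 0, 0]},
    {"delta_pos": [1.6, -9.6, -13], "angular": [0, 0, 0]},
    {"delta_pos": [2, -11, -15.5], "angular": [0, 0, 0]}
  ]
}}

```text
clock: 13.0
ee_pos: [0.6144, -0.0776, 0.1845]
ee_rot: [0.944, 0.139, 0.044, 0.297]
wrist_force: [0.3, -0.5, -0.4]
finger_gap: 0.0178
```

Request:
{"name": "play_rows", "arguments": {
  "rows": [
    {"delta_pos": [0.5, -1.6, -2.5], "angular": [0, 0, 0]},
    {"delta_pos": [1, -3.3, -4.9], "angular": [0, 0, 0]},
    {"delta_pos": [1.5, -5, -7.4], "angular": [0, 0, 0]},
    {"delta_pos": [2, -6.6, -9.8], "angular": [0, 0, 0]},
    {"delta_pos": [2, -6.6, -9.8], "angular": [0, 0, 0]}
  ]
}}

```text
clock: 13.5
ee_pos: [0.6163, -0.0842, 0.1746]
ee_rot: [0.944, 0.139, 0.044, 0.297]
wrist_force: [0.6, 0.1, -1.3]
finger_gap: 0.0175
```

```bash
python3 - <<'E'
from g import *
s,p,r=now(); print(s['clock'],(p-O)@A*1e3,s['wrist_force']@A,s['torque']@A,s['finger_gap'])
go(p,r,F(0,.4,5.5),RF)
E
```

```text
13.5 [-0.524   0.1044 30.3731] [-0.6254  0.6184 -1.1125] [-0.0615  0.3195  0.0208] 0.017500423245756905
 to [ 0.6208 -0.0982  0.1545] delta [  4.5 -14.  -20.1] 25.0 rotvec [-0.002  0.001 -0.002] 0.003
```

The nose is 17 mm past the plate face with no contact force. Continuing.

Request:
{"name": "play_rows", "arguments": {
  "rows": [
    {"delta_pos": [0.5, -1.8, -2.2], "angular": [0, 0, 0]},
    {"delta_pos": [1, -3.5, -4.6], "angular": [0, 0, 0]},
    {"delta_pos": [1.5, -5.2, -7], "angular": [0, 0, 0]},
    {"delta_pos": [2, -6.8, -9.4], "angular": [0, 0, 0]},
    {"delta_pos": [2.4, -8, -11], "angular": [0, 0, 0]}
  ]
}}

```text
clock: 14.0
ee_pos: [0.6187, -0.0921, 0.1637]
ee_rot: [0.944, 0.139, 0.044, 0.297]
wrist_force: [-0.1, -0.1, -0.5]
finger_gap: 0.0177
```

Request:
{"name": "play_rows", "arguments": {
  "rows": [
    {"delta_pos": [0.4, -1.2, -1.8], "angular": [0, 0, 0]},
    {"delta_pos": [0.8, -2.5, -3.6], "angular": [0, 0, 0]},
    {"delta_pos": [1.2, -3.7, -5.4], "angular": [0, 0, 0]},
    {"delta_pos": [1.6, -4.7, -7], "angular": [0, 0, 0]},
    {"delta_pos": [1.6, -4.7, -7], "angular": [0, 0, 0]}
  ]
}}

```text
clock: 14.5
ee_pos: [0.6203, -0.0968, 0.1567]
ee_rot: [0.944, 0.139, 0.044, 0.297]
wrist_force: [0.1, -0.7, -1.3]
finger_gap: 0.0174
```

```bash
python3 - <<'E'
from g import *
s,p,r=now(); print(s['clock'],(p-O)@A*1e3,s['wrist_force']@A,s['torque']@A,s['finger_gap'])
go(p,r,F(0,.4,5.5),RF)
E
```

```text
14.5 [0.0759 0.3783 8.182 ] [-0.1589 -0.1234 -1.4779] [-0.0553  0.2909  0.0476] 0.017411880301509013
 to [ 0.6208 -0.0982  0.1545] delta [ 0.4 -1.4 -2.2] 3.0 rotvec [-0.002  0.001 -0.002] 0.003
```

Request:
{"name": "play_rows", "arguments": {
  "rows": [
    {"delta_pos": [0.1, -0.5, -0.7], "angular": [0, 0, 0]},
    {"delta_pos": [0.2, -1, -1.5], "angular": [0, 0, 0]},
    {"delta_pos": [0.4, -1.6, -2.3], "angular": [0, 0, 0]},
    {"delta_pos": [0.6, -2.1, -3.1], "angular": [0, 0, 0]},
    {"delta_pos": [0.6, -2.1, -3.1], "angular": [0, 0, 0]}
  ]
}}

```text
clock: 15.0
ee_pos: [0.6209, -0.0978, 0.1557]
ee_rot: [0.944, 0.138, 0.045, 0.296]
wrist_force: [-15.8, 15.9, 18.2]
finger_gap: 0.0172
```

```bash
python3 - <<'E'
from g import *
s,p,r=now(); print(s['clock'],(p-O)@A*1e3,s['wrist_force']@A,s['torque']@A,s['finger_gap'])
E
```

```text
15.0 [0.4426 0.6189 6.6995] [ -5.8026 -10.576   26.2472] [-1.9456  1.2993  0.107 ] 0.017167809407957185
```

It contacts at 26 N axially, at about the expected depth. Opening and checking.

Request:
{"name": "play_rows", "arguments": {
  "rows": [
    {"delta_pos": [-0.2, 0.6, 0.9], "angular": [0, 0, 0]},
    {"delta_pos": [-0.2, 0.6, 0.9], "angular": [0, 0, 0]},
    {"delta_pos": [-0.2, 0.6, 0.9], "angular": [0, 0, 0]},
    {"delta_pos": [-0.2, 0.6, 0.9], "angular": [0, 0, 0]},
    {"delta_pos": [-0.2, 0.6, 0.9], "angular": [0, 0, 0]}
  ],
  "jaw": 45
}}

```text
clock: 15.5
ee_pos: [0.6208, -0.0983, 0.1547]
ee_rot: [0.944, 0.139, 0.044, 0.297]
wrist_force: [0.4, -0.2, -0.2]
finger_gap: 0.0416
```

Request:
{"name": "play_rows", "arguments": {
  "rows": [
    {"delta_pos": [-3, 9, 13], "angular": [0, 0, 0]},
    {"delta_pos": [-6, 20, 30], "angular": [0, 0, 0]},
    {"delta_pos": [-12, 40, 60], "angular": [0, 0, 0]},
    {"delta_pos": [-17, 65, 80], "angular": [0, 0, 0]},
    {"delta_pos": [-20, 105, 100], "angular": [0, 0, 0]}
  ]
}}

```text
clock: 16.0
ee_pos: [0.6, 0.0073, 0.2574]
ee_rot: [0.944, 0.138, 0.045, 0.297]
wrist_force: [0.6, -0.5, 0.7]
finger_gap: 0.0417
```

Request:
{"name": "play_rows", "arguments": {
  "rows": [
    {"delta_pos": [-10, 40, 0], "angular": [0, 0, 0]},
    {"delta_pos": [-20, 85, 0], "angular": [0, 0, 0]},
    {"delta_pos": [-30, 125, 0], "angular": [0, 0, 0]},
    {"delta_pos": [-30, 125, 0], "angular": [0, 0, 0]},
    {"delta_pos": [-30, 125, 0], "angular": [0, 0, 0]}
  ]
}}

```text
clock: 16.5
ee_pos: [0.5705, 0.133, 0.2556]
ee_rot: [0.944, 0.14, 0.045, 0.297]
wrist_force: [0.6, 0.3, 0.4]
finger_gap: 0.0419
```

```bash
python3 - <<'E'
from g import *
P=cams.capture('scene'); t=cams.capture('top')
s,p,r=now(); print(s['clock'],p,s['wrist_force'],s['finger_gap'])
c=lambda q,x0,y0,x1,y1,k:cv2.resize(q['pixels'][y0:y1,x0:x1],None,fx=k,fy=k,interpolation=cv2.INTER_CUBIC)
for q in (P,t):
    print('proj top,flange top,origin',proj(q,[F(0,0,30),F(0,0,3),F(0,0,0),F(0,-68,38)]).round(1).tolist())
    X=mpts(q,np.ones((400,640),bool)); l=(X-O)@A*1e3
    k=(np.hypot(l[:,0],l[:,1])<16)&(l[:,2]>18)&(l[:,2]<60); print('knob local',k.sum(),np.median(l[k],0),np.percentile(l[k],97,axis=0))
    for n in ('disc_pin','loop_pin','beaker'): print(n,[(np.round(d['uv']).tolist(),round(d['score'],2)) for d in cams.spot_in(q,n)[:2]])
save('done.png',np.hstack([c(P,225,80,315,180,4.4),c(t,375,150,465,250,4.4)]))
E
```

```text
16.6 [0.5708 0.1314 0.2554] [ 0.8946 -0.4194 -0.23  ] 0.04190063649970134
proj top,flange top,origin [[255.2, 127.3], [252.0, 132.0], [251.6, 132.5], [280.1, 111.7]]
knob local 66 [-3.1302  2.5598 30.0657] [ 4.8115  8.5956 33.4914]
disc_pin [([350.0, 244.0], 0.52)]
loop_pin [([371.0, 262.0], 0.66)]
beaker [([310.0, 326.0], 0.6), ([350.0, 244.0], 0.15)]
proj top,flange top,origin [[410.2, 184.5], [414.6, 184.3], [415.1, 184.3], [419.1, 216.0]]
knob local 71 [ 0.5037 -0.9978 30.4155] [ 7.0236  7.0817 33.4836]
disc_pin [([227.0, 151.0], 0.52)]
loop_pin [([429.0, 224.0], 0.15)]
beaker [([229.0, 152.0], 0.87)]
```

View pics/done.png

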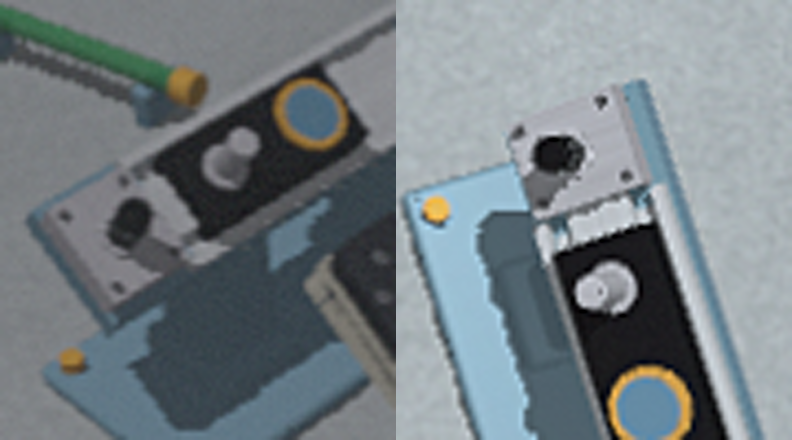

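The knob stands upright in the fork, at left-crop (130,222) and right-crop (560,157). Its top is at 30 mm in the fork frame, which means the flange is seated. The post is at its home pixel, and the bystanders have not moved in the scene view. Handing in.

```bash
python3 -c "
from plant import env; print(env.close_job())"
```

```text
the job is handed in; nothing more can be done
None
```

The job is done and handed in at about 17 s on the clock, against the 45 s limit; no verdict was reported. I gripped the post and slid the carriage home. I then took the black-knobbed pin from the rack, pushed it through fork and tongue, released it and backed clear.

**What the last checks showed**
- **Carriage:** it met the stop at y = -67.6 mm, against -68 mm expected. In the final picture the post is within 1 px of its home position.
- **Pin:** it went in with almost no force until the flange met the plate (26 N axial). Afterwards the top of the knob is about 29.5–30.4 mm above the plate, against 30 mm when fully seated, so it looks seated to within about 1 mm. I checked its straightness by eye only.
- **Bystanders:** in the scene view, the disc pin, loop pin and beaker are within about 3 px of where they started.

**What disagreed**
- In the last top view the network gave "disc_pin" at the beaker's position and "loop_pin" near the grip post with a low score. I took both as false detections, since the scene view has those pins in place in the rack.
- The two purple look-alikes were lying down by the time I looked before reaching for the pin. I had not lowered the gripper to them by then, so I take it they fell over by themselves.

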